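# Find the heavier ring transformer by hand weight and hold it on the test head

## Task

Two ring transformers that look the same stand on the pegs of the grey carrier plate: lift each of them in turn some 5 cm clear, feel which is heavier, and set the lighter one back on the peg it came from. Take the heavier one to the test head that is free (on the other head a ring is clamped down by a knurled nut: do not touch that one), put it over the post with its terminal block over the two brass contacts, and press the sprung table well down, more than half-way, but not violently. Finish like that, still gripping the ring and holding the table down; do not let go, and leave the other things on the bench where they are.

Things in the scene. Friction and masses are not known exactly. Their poses are not given: they have to be found in the camera images.
- ring_1: black ring transformer, outside diameter 54, bore 20 right through, height 34; a terminal block (24 wide in y, 22 high, two brass screws on top) stands out on its -x side to 40 from the axis. Origin: on the bore axis at the underside, z up, x away from the terminal block. Starts upright on a carrier peg, either ring on either peg. Grip it across y, where both sides are clear
- ring_2: the other ring, of the same look and size as ring_1; either may be the heavier. They weigh between 0.17 and 0.55 kg and differ by 0.12 kg or more
- ring_1_terminals (a point): point under ring_1's terminal block, at (-34, 0, 0) in the ring's frame (underside)
- ring_2_terminals (a point): the same point of ring_2
- carrier: grey carrier plate 120 x 236, fixed; origin at the centre of its underside on the bench, its top 11 above the bench; long side along its y. Two steel pegs, diameter 12, 12 high with tapered ends, stand at y = +60 and -60. Behind it, from x = 0.6 m on, stand a drawer cabinet and a test fixture about 0.2 m tall: keep the arm clear of them
- carrier_peg_1 (a point): foot of the peg at y = +60, on the plate's top face, where a ring's origin sits
- carrier_peg_2 (a point): foot of the peg at y = -60, likewise
- head_p: one of two like test heads, a fixed grey block 108 x 104; origin on the bench under its post, z up, the two brass contacts on its -x side. A steel post of diameter 14 (its last 10 mm taper to 7) rises on the axis to 78 above the bench, through a white sprung table 88 x 78 whose top is 52 above the bench when up. A ring belongs on it with its x along the head's x
- head_q: the other test head, same build; one of the two heads is occupied by the clamped ring
- clamped_ring: a third ring of the same look, fixed under a brass knurled nut on the occupied head (nut and stud end 58 above its own origin, which lies on the axis at the ring's underside)
- head_p_post (a point): point on head_p's post axis, 52 above the bench: level of the table's top when up
- head_q_post (a point): the same point of head_q
- head_p_contacts (a point): point between head_p's two brass contacts, at (-34, 0, 52) in the head's frame: a seated ring's terminals point belongs above or below here
- head_q_contacts (a point): the same point of head_q
- table_p (a joint): travel of head_p's sprung table in m: 0 up, growing downward to 0.014 at its stop; on a free head the spring starts at about 7 N (more than a ring's weight, so a ring alone does not move it) and adds 0.8 N per mm, about 18 N at the stop
- table_q (a joint): the same for head_q; the table under the clamped ring stays near 0.009
- cutters: red-handled side cutters, 64 x 130 x 12, lying loose on the bench; leave alone
- tape: roll of masking tape, diameter 96, 22 high, lying loose on the bench; leave alone
- terminal_strip: row of light green screw terminals, 14 x 62 x 25, standing loose on the bench; leave alone

How it is judged:
By the outcome, as a careful person would: the job done as asked, in the order asked, and still so for the second after the job is handed in, while the arm keeps its last pose, push and grip.
It also fails if it takes over 59 s, if anything falls off the work surface, if the arm or the gripper's body presses on something with over 40 N, if the wrist force passes 120 N, or if a joint passes its speed limit or range.

## Robot

A 6-joint arm with a two-finger parallel gripper is mounted at the origin on a cart in front of the work surface, level with it; the furniture and walls round the work are solid. World frame = base frame: x ahead of the robot, y to its left, z up, the work surface at z = 0. Lengths are in m, angles in rad, forces in N, time in s.
With the tool pointing down it reaches from about 0.35 to 0.975 m from the base axis. Payload 4.9 kg.
Tool frame: the origin (TCP) lies midway between the tips of the shut fingers; the grasp point (between the pads) lies 19 mm behind it; z points along the fingers, y is the line along which they close (so a half turn about z gives the same grasp; the last joint's range is limited). The gripper opens to 85 mm and grips with 20 to 120 N. Pads are 22 mm wide; open, the fingers measure 114 mm over their backs; the gripper's body (76 mm by 85 mm) begins 54 mm behind the grasp point. The pads swing forward as they close: fully open they stand 13 mm farther back than shut.
Start: joints at [-1.449, 0.053, 1.613, -0, 1.476, -0.119], TCP at [0.149, -0.607, 0.231] pointing down, gripper open.
Joint ranges: [-3.01, 3.01], [-1.01, 2.22], [0.06, 2.58], [-1.02, 4.17], [0.09, 2.62], [-3.14, 3.14]. Speed limits (rad/s): [2.57, 2.57, 3.14, 3.14, 3.14, 3.14].

## Interface

Orientations are given as a unit quaternion [w, x, y, z].
In Python, from plant import state, grab_frame, job_done, cut_out, place_of gives the robot as it stands.
- The arm moves only by the tool jog_arm, never from a script. Its argument "motion" is text: rows parted by semicolons, each of 7 numbers parted by spaces: the opening in per cent of the stroke, from 0 (shut) to 100 (fully open), then the shift along the tool's x, y, z as a fraction of full scale, then the turn, a rotation vector about the tool's x, y, z as a fraction of full scale. A call has exactly 5 rows; each row is the pose to reach, as a shift and turn from the pose commanded when the call began, along the tool's axes at that moment; what a row does not reach only later rows make up. Full scale, the value 1, is 50 cm for a shift and 1.5 rad for a turn. A row lasts 1/8 s, in which the tool goes at most 62.5 mm and 10.7 degrees, less where a joint would pass 70% of its speed; a pose out of reach is approached as far as the arm can. A call with a number of a shift or a turn outside -1 to 1 is refused whole. A call with a gripper value outside its range is refused whole. The fingers move at their own pace and stop on an object; the grip force is fixed at half the most. Time passes only in rows, so rows that repeat a pose let the fingers close, or fill a call up. It gives the time, the measured TCP pose, the force, the opening and the grip force at its end, in the units of the state.
- state(): the state, without advancing time (a new reading comes with each control period).
- grab_frame(name): name is "scene" or "top" or "wrist"; returns a dict with "color" (384x512x3 uint8, red, green, blue), "range_z" (384x512 float32, m along the optical axis (not along the pixel's ray), 0 where there is no reading), "intrinsics" (3x3 intrinsics, pixels), "k1" (the pictures are not rectified: a ray, as slopes to the right and down, at radius r is drawn at 1 + k1 r^2 times it, then the intrinsics apply), "world_from_camera" (4x4, takes a point from camera to world coordinates). Camera axes: x right, y up, looking along -z (the intrinsics and any distortion apply to the point x, -y, -z); pixel columns grow to the right and rows downward; lengths in m; the calibration is good to about 2 mm. A picture is of the moment at which its call begins.
- job_done(): hands the job in; it is judged then, once.
Trained networks look in the newest picture that a camera, given by its name, has taken for a name from the list of things; names that differ only in an ending like _2 or _b are one class to them, and where a whole thing is asked for, a point or a joint stands for the part that bears it (a point fixed in the world has none). Each returns a list of dicts, best first, with "p" (0 to 1); they miss things now and then, are a little off and sometimes report something else, mostly with a low value. They report only what shows in the picture. A call takes as long as a camera call.
- cut_out(camera, thing): "pixels" (384x512 bool, what is visible of it).
- place_of(camera, thing): "at" ([x, y, z] in m, in world coordinates, good to about 4 mm: a listed point, or the origin of a listed thing).
The state is a dict: "time": time; "joint_pos": joint angles; "joint_vel": joint speeds; "joint_efforts": joint torques, N m; "tool_pos": TCP position; "tool_rot": TCP orientation; "contact_force": force on the tool from outside, world axes, zero at the start; "ft_torque": the same for the moment, N m; "gripper_width": opening from 0.0 (shut) to 1.0 (fully open); "grasp_force": force on a finger pad.
Only numpy, scipy, OpenCV 4.12 (cv2) and the standard library are available. Lean on these libraries where they do the work, as an engineer would, in place of code of your own. Each camera call takes 0.05 s, during which the arm holds its last target. There are 200 camera calls.

## Working session

There is one attempt and no reset: what is moved stays moved. The work goes in short steps, Python scripts to look and compute and a tool call to move; the robot and the scene stay as the last step left them, time stands still between calls to the robot, and variables do not carry over. Pictures are saved under pics/ and viewed, at most 10 in all, crops included, and the job is handed in when it is done.

Besides the shell and the picture viewer there is one more tool, called after "Call:" in YAML: its name, and indented under it one key for each argument. jog_arm: Moves the arm, as the interface text tells. Shift numbers are shares of 50 cm and turn numbers shares of 1.5 rad, none past 1 either way. Its arguments: {"type":"object","properties":{"motion":{"type":"string"}},"required":["motion"]}

```bash
mkdir -p pics; ls
cat > h.py <<'E'
import numpy as np, cv2
from plant import state, grab_frame, job_done, cut_out, place_of
def R(q):
    from scipy.spatial.transform import Rotation as S
    return S.from_quat([q[1],q[2],q[3],q[0]]).as_matrix()
def cloud(f):
    K=f["intrinsics"];h,w=f["range_z"].shape
    v,u=np.mgrid[:h,:w].astype(float)
    xd=(u-K[0,2])/K[0,0];yd=(v-K[1,2])/K[1,1]
    x,y=xd.copy(),yd.copy()
    for _ in range(8):
        s=1+f["k1"]*(x*x+y*y);x,y=xd/s,yd/s
    z=f["range_z"];P=np.stack([x*z,-y*z,-z,np.ones_like(z)],-1)@f["world_from_camera"].T
    P=P[...,:3];P[z==0]=np.nan
    return P
E
python3 - <<'E'
from h import *
s=state();print({k:np.round(v,3).tolist() for k,v in s.items()});print(np.round(R(s['tool_rot']),3))
fs=[]
for n in("top","scene"):
    f=grab_frame(n);fs.append(f["color"]);print(n,f["world_from_camera"][:3,3].round(2))
    for t in("ring_1","ring_1_terminals","carrier","carrier_peg_1","head_p","head_p_post","head_p_contacts","clamped_ring","cutters","tape","terminal_strip"):
        print(t,[(np.round(d["at"],3).tolist(),round(d["p"],2)) for d in place_of(n,t)])
im=np.vstack(fs)
cv2.imwrite("pics/a.png",cv2.resize(im[...,::-1],(400,600)))
cv2.imwrite("pics/top.png",fs[0][...,::-1]);cv2.imwrite("pics/scene.png",fs[1][...,::-1])
E
```

```text
pics
{'time': 0.0, 'joint_pos': [-1.449, 0.053, 1.614, 0.0, 1.476, -0.119], 'joint_vel': [0.001, 0.002, -0.001, 0.001, 0.001, 0.001], 'joint_efforts': [0.0, -39.368, -37.018, -0.0, 0.007, 0.0], 'tool_pos': [0.149, -0.606, 0.23], 'tool_rot': [-0.001, 0.993, 0.12, 0.0], 'contact_force': [-0.062, 0.022, 0.438], 'ft_torque': [0.081, 0.021, -0.015], 'grasp_force': 0.0, 'gripper_width': 0.997}
[[ 0.971  0.238 -0.   ]
 [ 0.238 -0.971  0.002]
 [ 0.    -0.002 -1.   ]]
top [0.25 0.06 1.28]
ring_1 [([0.508, -0.243, 0.012], 0.87), ([0.511, -0.371, 0.01], 0.58)]
ring_1_terminals [([0.482, -0.357, 0.01], 0.82), ([0.513, -0.306, 0.002], 0.47)]
carrier [([0.51, -0.305, 0.002], 0.63)]
carrier_peg_1 [([0.511, -0.246, 0.008], 0.66)]
head_p [([0.509, -0.005, 0.002], 0.83), ([0.49, 0.198, 0.001], 0.73)]
head_p_post [([0.512, -0.006, 0.051], 0.89)]
head_p_contacts [([0.477, -0.008, 0.056], 0.66)]
clamped_ring [([0.491, 0.195, 0.044], 0.67)]
cutters [([0.371, -0.019, -0.0], 0.86)]
tape [([0.404, 0.425, -0.001], 0.85), ([0.511, -0.251, 0.01], 0.63), ([0.472, -0.242, 0.014], 0.47)]
terminal_strip [([0.493, 0.197, 0.044], 0.42), ([0.359, 0.294, -0.002], 0.41), ([0.514, -0.371, 0.01], 0.32)]
scene [-0.42  0.66  0.75]
ring_1 []
ring_1_terminals [([0.362, 0.296, 0.003], 0.31)]
carrier [([0.365, 0.294, -0.0], 0.68)]
carrier_peg_1 []
head_p [([0.511, -0.005, 0.004], 0.81)]
head_p_post [([0.513, -0.008, 0.05], 0.89)]
head_p_contacts [([0.477, -0.012, 0.054], 0.98)]
clamped_ring [([0.494, 0.196, 0.039], 0.82)]
cutters [([0.367, -0.018, -0.002], 0.65)]
tape [([0.403, 0.423, -0.003], 0.65)]
terminal_strip [([0.366, 0.297, 0.0], 0.5)]
```

View pics/top.png

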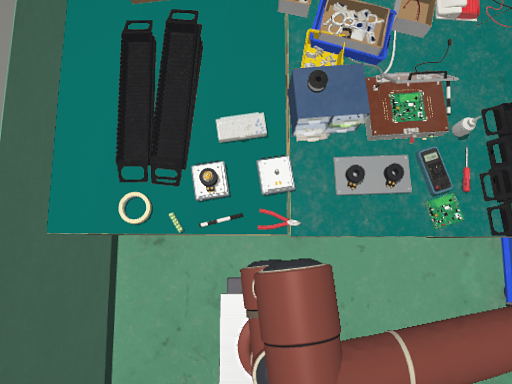

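View pics/scene.png

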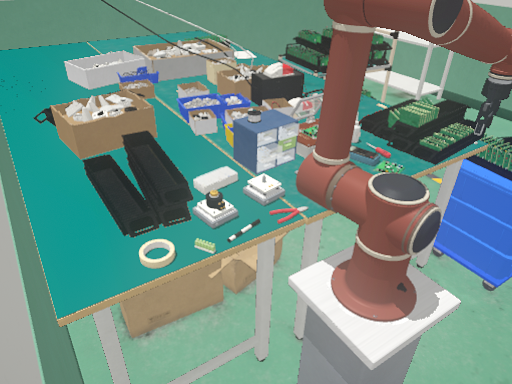

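The top view shows the carrier at about (372,175) with rings at (355,175) and (394,175). The free head is at (276,174) and the clamped one at (210,180), both matching the network positions. I'll move over the carrier and look from near.

Call:
jog_arm:
  motion: "100 0.15 -0.09 -0.03 0 0 0.04; 100 0.3 -0.18 -0.06 0 0 0.08; 100 0.45 -0.27 -0.1 0 0 0.12; 100 0.6 -0.36 -0.1 0 0 0.16; 100 0.72 -0.43 -0.1 0 0 0.16"

```text
time: 1.82
tool_pos: [0.3699, -0.3882, 0.2757]
tool_rot: [0.001, 1.0, 0.0, 0.001]
contact_force: [0.5, -1.2, -0.6]
gripper_width: 1.003
grasp_force: 0.0
```

```bash
cat > w.py <<'E'
from h import *
import sys
s=state();print(round(s['time'],2),s['tool_pos'].__class__ and np.round(s['tool_pos'],4),np.round(s['joint_vel'],2));print(np.round(R(s['tool_rot']),3))
f=grab_frame("wrist");P=cloud(f);print(f["world_from_camera"][:3,3].round(3))
np.savez("last.npz",P=P,c=f["color"])
cv2.imwrite(sys.argv[1],f["color"][...,::-1])
for t in sys.argv[2:]:
    print(t,[(np.round(d["at"],4).tolist(),round(d["p"],2)) for d in place_of("wrist",t)])
E
python3 w.py pics/w1.png ring_1 ring_1_terminals carrier carrier_peg_1
```

```text
1.82 [ 0.3699 -0.3882  0.2757] [ 0.92 -0.09  0.04 -0.    0.06  0.89]
[[ 1.     0.     0.001]
 [ 0.    -1.    -0.001]
 [ 0.001  0.001 -1.   ]]
[ 0.442 -0.388  0.418]
ring_1 [([0.5093, -0.2462, 0.0112], 0.63), ([0.5112, -0.3709, 0.012], 0.57), ([0.5076, -0.3068, 0.0035], 0.51)]
ring_1_terminals [([0.4845, -0.3585, 0.0104], 0.83)]
carrier [([0.5121, -0.3071, 0.0033], 0.96)]
carrier_peg_1 [([0.5134, -0.3685, 0.005], 0.64), ([0.5102, -0.2494, 0.0129], 0.59)]
```

```bash
cat > ring.py <<'E'
from h import *
from scipy.optimize import least_squares
# points at top of ring z (zt) near c; body circle r27 + block heading
def fit(P,c,zt,tol=.005):
    m=np.isfinite(P[...,2])&(abs(P[...,2]-zt)<tol)&(np.hypot(P[...,0]-c[0],P[...,1]-c[1])<.045)
    return P[m]
if __name__=="__main__":
    d=np.load("last.npz");P=d["P"]
    for c in((.51,-.246),(.511,-.371)):
        for lo,hi in((.018,.03),(.028,.037),(.038,.052)):
            m=(P[...,2]>lo)&(P[...,2]<hi)&(np.hypot(P[...,0]-c[0],P[...,1]-c[1])<.05);Q=P[m]
            if len(Q)<5: continue
            r=cv2.minAreaRect((Q[:,:2]*1000).astype(np.float32))
            print(c,lo,len(Q),Q.mean(0).round(4),Q.min(0).round(3),Q.max(0).round(3),np.median(Q[:,2]).round(4),np.round(r[0],1),np.round(r[1],1),round(r[2],1))
E
python3 ring.py
```

```text
(0.51, -0.246) 0.018 399 [ 0.4986 -0.2552  0.0234] [ 0.465 -0.277  0.018] [ 0.531 -0.229  0.03 ] 0.023 [ 497.9 -255.1] [38.6 69.2] 77.4
(0.51, -0.246) 0.028 528 [ 0.4891 -0.2489  0.033 ] [ 0.469 -0.276  0.028] [ 0.531 -0.227  0.037] 0.0331 [ 500.2 -254.9] [38.2 65.5] 72.2
(0.51, -0.246) 0.038 2127 [ 0.5094 -0.2507  0.0447] [ 0.483 -0.276  0.038] [ 0.535 -0.223  0.048] 0.0449 [ 508.9 -249.9] [52.1 53.3] 3.2
(0.511, -0.371) 0.018 250 [ 0.5012 -0.3675  0.0226] [ 0.469 -0.396  0.018] [ 0.524 -0.347  0.03 ] 0.022 [ 495.  -367.1] [37.3 54.6] 58.0
(0.511, -0.371) 0.028 384 [ 0.4886 -0.3617  0.0331] [ 0.474 -0.396  0.028] [ 0.525 -0.346  0.037] 0.0331 [ 496.7 -369.6] [37.4 50.2] 62.7
(0.511, -0.371) 0.038 1931 [ 0.5131 -0.3693  0.0449] [ 0.488 -0.395  0.038] [ 0.536 -0.342  0.048] 0.045 [ 511.7 -368.9] [47.5 53. ] 0.2
```

View pics/w1.png

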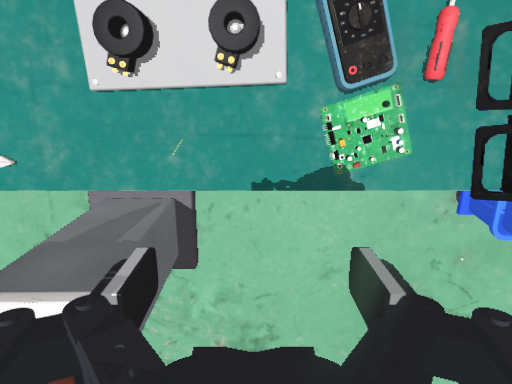

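Rings at about (123,26) and (234,27), with blocks below them in the image (-x) turned by a few degrees. I'll centre the camera over them.

Call:
jog_arm:
  motion: "100 0.08 -0.1 0.1 0 0 0; 100 0.1 -0.156 0.15 0 0 0; 100 0.1 -0.156 0.15 0 0 0; 100 0.1 -0.156 0.15 0 0 0; 100 0.1 -0.156 0.15 0 0 0"

```text
time: 2.7
tool_pos: [0.4185, -0.3136, 0.2016]
tool_rot: [0.001, 1.0, -0.001, 0.001]
contact_force: [0.1, -1.1, 0.7]
gripper_width: 0.999
grasp_force: 0.0
```

```bash
python3 w.py pics/w2.png ring_1 ring_1_terminals carrier carrier_peg_1
cat > ring2.py <<'E'
from h import *
from scipy.optimize import minimize
d=np.load("last.npz");P=d["P"].reshape(-1,3)
for c in((.509,-.2495),(.512,-.369)):
    Q=P[(P[:,2]>.041)&(P[:,2]<.05)&(np.hypot(P[:,0]-c[0],P[:,1]-c[1])<.05)]
    (cx,cy),r=cv2.minEnclosingCircle((Q[:,:2]*1000).astype(np.float32))
    q=np.hypot(Q[:,0]-cx/1e3,Q[:,1]-cy/1e3)
    rim=Q[q>.023];A=np.c_[2*rim[:,:2],np.ones(len(rim))]
    B=P[(P[:,2]>.0305)&(P[:,2]<.0365)&(np.hypot(P[:,0]-cx/1e3,P[:,1]-cy/1e3)<.044)&(np.hypot(P[:,0]-cx/1e3,P[:,1]-cy/1e3)>.028)]
    b=B[:,:2].mean(0)-[cx/1e3,cy/1e3]
    rc=cv2.minAreaRect((B[:,:2]*1000).astype(np.float32))
    print("c",round(cx,1),round(cy,1),"r",round(r,1),"z",np.median(Q[:,2]).round(4),"block",len(B),B.mean(0).round(4),"yaw deg",np.degrees(np.arctan2(-b[1],-b[0])).round(1),np.round(rc[1],1),round(rc[2],1))
G=P[(P[:,2]>.008)&(P[:,2]<.014)&(abs(P[:,0]-.51)<.09)&(abs(P[:,1]+.31)<.15)]
print("carrier",cv2.minAreaRect((G[:,:2]*1000).astype(np.float32)),np.median(G[:,2]))
E
python3 ring2.py
```

```text
2.7 [ 0.4185 -0.3136  0.2016] [ 0. -0.  0.  0.  0.  0.]
[[ 1.    -0.002  0.002]
 [-0.002 -1.    -0.002]
 [ 0.002  0.002 -1.   ]]
[ 0.49  -0.314  0.344]
ring_1 [([0.5059, -0.2484, 0.0081], 0.81), ([0.51, -0.3698, 0.0088], 0.68)]
ring_1_terminals [([0.4829, -0.3597, 0.0094], 0.76)]
carrier [([0.5112, -0.3065, 0.0041], 0.74)]
carrier_peg_1 [([0.5152, -0.3678, 0.009], 0.83), ([0.5101, -0.2509, 0.0104], 0.75)]
c 509.7 -249.1 r 27.1 z 0.045 block 361 [ 0.4772 -0.2404  0.0335] yaw deg -15.0 [24.  14.6] 75.1
c 514.3 -369.2 r 27.0 z 0.045 block 366 [ 0.4824 -0.3592  0.0335] yaw deg -17.4 [23.9 14.2] 72.5
carrier ((512.8522338867188, -326.0673522949219), (120.60171508789062, 269.6659851074219), 2.2271008491516113) 0.011084214313143492
```

View pics/w2.png

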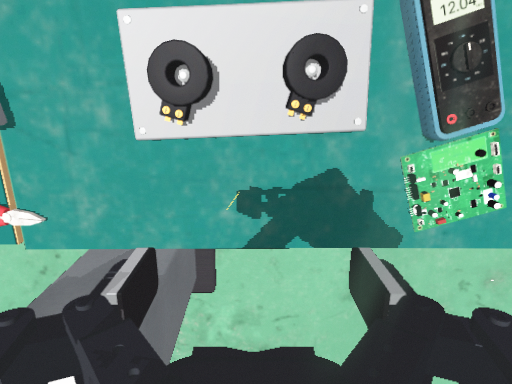

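The rings sit at (180,72) and (315,67) with blocks at (175,113) and (300,103). The fits give r = 27 and top 0.045, which agree with the given sizes. The wrist camera sticks out 72 mm to the tool's +x, so I'll check the clearance to the cabinet and fit the free head from the top depth.

Run:
```python
from h import *
f=grab_frame("top");P=cloud(f).reshape(-1,3)
m=np.isfinite(P[:,2])&(P[:,2]>.07)&(P[:,2]<.5)&(P[:,0]>.54)&(P[:,0]<.9)
for y in np.arange(-.6,.3,.05):
    q=P[m&(P[:,1]>=y)&(P[:,1]<y+.05)]
    if len(q): 
        print(y.round(2),"minx",np.percentile(q[:,0],1).round(3),"zmax",[ (x.round(2),q[(q[:,0]>=x)&(q[:,0]<x+.03),2].max(initial=0).round(3)) for x in (.54,.57,.6,.63,.66)])
for c in((.512,-.006),(.492,.196)):
    for lo,hi in((.046,.057),(.035,.045),(.02,.04)):
        q=P[(P[:,2]>lo)&(P[:,2]<hi)&(abs(P[:,0]-c[0])<.08)&(abs(P[:,1]-c[1])<.08)]
        if len(q)>9: print(c,lo,len(q),np.median(q[:,2]).round(4),cv2.minAreaRect((q[:,:2]*1000).astype(np.float32)))
    # post
    q=P[(P[:,2]>.06)&(P[:,2]<.14)&(abs(P[:,0]-c[0])<.03)&(abs(P[:,1]-c[1])<.03)];print("post",len(q),q.mean(0).round(4),q[:,2].max(initial=0))
```

```text
Traceback (most recent call last):
AttributeError: 'float' object has no attribute 'round'
```

Run:
```python
from h import *
f=grab_frame("top");P=cloud(f).reshape(-1,3)
m=np.isfinite(P[:,2])&(P[:,2]>.07)&(P[:,2]<.5)&(P[:,0]>.54)&(P[:,0]<.9)
for y in np.arange(-.6,.3,.05):
    q=P[m&(P[:,1]>=y)&(P[:,1]<y+.05)]
    if len(q): 
        print(y.round(2),"minx",np.percentile(q[:,0],1).round(3),"zmax",[ (x,float(q[(q[:,0]>=x)&(q[:,0]<x+.03),2].max(initial=0).round(3))) for x in (.54,.57,.6,.63,.66)])
for c in((.512,-.006),(.492,.196)):
    for lo,hi in((.046,.057),(.035,.045),(.02,.04)):
        q=P[(P[:,2]>lo)&(P[:,2]<hi)&(abs(P[:,0]-c[0])<.08)&(abs(P[:,1]-c[1])<.08)]
        if len(q)>9: print(c,lo,len(q),np.median(q[:,2]).round(4),cv2.minAreaRect((q[:,:2]*1000).astype(np.float32)))
    # post
    q=P[(P[:,2]>.06)&(P[:,2]<.14)&(abs(P[:,0]-c[0])<.03)&(abs(P[:,1]-c[1])<.03)];print("post",len(q),q.mean(0).round(4),q[:,2].max(initial=0))
```

```text
-0.6 minx 0.64 zmax [(0.54, 0.0), (0.57, 0.0), (0.6, 0.0), (0.63, 0.136), (0.66, 0.134)]
-0.55 minx 0.644 zmax [(0.54, 0.0), (0.57, 0.0), (0.6, 0.0), (0.63, 0.071), (0.66, 0.072)]
-0.5 minx 0.666 zmax [(0.54, 0.0), (0.57, 0.0), (0.6, 0.0), (0.63, 0.072), (0.66, 0.078)]
-0.45 minx 0.612 zmax [(0.54, 0.0), (0.57, 0.0), (0.6, 0.1), (0.63, 0.082), (0.66, 0.083)]
-0.4 minx 0.664 zmax [(0.54, 0.0), (0.57, 0.0), (0.6, 0.0), (0.63, 0.072), (0.66, 0.08)]
-0.35 minx 0.696 zmax [(0.54, 0.0), (0.57, 0.0), (0.6, 0.0), (0.63, 0.071), (0.66, 0.0)]
-0.3 minx 0.642 zmax [(0.54, 0.0), (0.57, 0.0), (0.6, 0.0), (0.63, 0.178), (0.66, 0.176)]
-0.25 minx 0.631 zmax [(0.54, 0.0), (0.57, 0.0), (0.6, 0.143), (0.63, 0.176), (0.66, 0.177)]
-0.2 minx 0.612 zmax [(0.54, 0.0), (0.57, 0.0), (0.6, 0.109), (0.63, 0.176), (0.66, 0.176)]
-0.15 minx 0.6 zmax [(0.54, 0.0), (0.57, 0.087), (0.6, 0.11), (0.63, 0.176), (0.66, 0.178)]
-0.1 minx 0.604 zmax [(0.54, 0.0), (0.57, 0.0), (0.6, 0.112), (0.63, 0.177), (0.66, 0.177)]
-0.05 minx 0.779 zmax [(0.54, 0.0), (0.57, 0.0), (0.6, 0.0), (0.63, 0.0), (0.66, 0.0)]
0.2 minx 0.633 
[... 237 characters left out ...]
9355469), (88.41658020019531, 78.06751251220703), 9.05185604095459)
(0.512, -0.006) 0.02 419 0.0267 ((511.7236633300781, -8.81606674194336), (113.58998107910156, 103.68046569824219), 9.161645889282227)
post 19 [ 0.5097 -0.0085  0.0731] 0.07795058807144994
(0.492, 0.196) 0.046 99 0.0479 ((488.9464416503906, 211.2654266357422), (123.31581115722656, 92.56675720214844), 88.62822723388672)
(0.492, 0.196) 0.035 304 0.0424 ((495.455078125, 211.06214904785156), (104.70479583740234, 114.41649627685547), 8.38552188873291)
(0.492, 0.196) 0.02 459 0.027 ((491.9975280761719, 203.9085235595703), (115.16506958007812, 126.38218688964844), 9.13083267211914)
post 287 [0.49   0.1914 0.0793] 0.10417835582030266
```

The cabinet front is at x ≥ 0.60–0.63, so there is enough room. The free head is at about (0.510,-0.0085) with yaw +9°. Next I go to the first ring, at y = -0.249.

Call:
jog_arm:
  motion: "90 0.09 -0.065 0.07 0 0 0.1; 90 0.182 -0.129 0.15 0 0 0.175; 90 0.182 -0.129 0.22 0 0 0.175; 90 0.182 -0.129 0.22 0 0 0.175; 90 0.182 -0.129 0.22 0 0 0.175"

```text
time: 3.68
tool_pos: [0.51, -0.2478, 0.0913]
tool_rot: [0.0, 0.991, -0.131, 0.001]
contact_force: [0.1, -0.0, 0.1]
gripper_width: 0.898
grasp_force: 0.0
```

```bash
cat > st.py <<'E'
from h import *
s=state();r=R(s['tool_rot']);print(round(s['time'],2),np.round(s['tool_pos'],4),"F",np.round(s['contact_force'],2),"w",round(s['gripper_width'],3),"g",round(s['grasp_force'],1),"yaw",np.degrees(np.arctan2(r[1,0],r[0,0])).round(2),"toolz",r[:,2].round(4))
E
python3 st.py
```

```text
3.67 [ 0.51   -0.2478  0.0913] F [ 0.06 -0.02  0.15] w 0.898 g 0.0 yaw -15.01 toolz [ 0.0013 -0.0011 -1.    ]
```

Call:
jog_arm:
  motion: "90 0 0.003 0.06 0 0 0; 90 0 0.003 0.12 0 0 0; 90 0 0.003 0.158 0 0 0; 90 0 0.003 0.158 0 0 0; 90 0 0.003 0.158 0 0 0"

```text
time: 4.3
tool_pos: [0.5102, -0.2493, 0.0126]
tool_rot: [0.001, 0.991, -0.131, 0.001]
contact_force: [-0.4, -0.8, -0.9]
gripper_width: 0.899
grasp_force: 0.0
```

Call:
jog_arm:
  motion: "40 0 0 0 0 0 0; 40 0 0 0 0 0 0; 40 0 0 0 0 0 0; 40 0 0 0 0 0 0; 40 0 0 0 0 0 0"

```text
time: 4.92
tool_pos: [0.5104, -0.2489, 0.0129]
tool_rot: [0.0, 0.991, -0.131, 0.001]
contact_force: [-1.3, 0.8, 5.9]
gripper_width: 0.62
grasp_force: 62.7
```

```bash
python3 st.py
```

```text
4.92 [ 0.5104 -0.2489  0.0129] F [-1.27  0.83  5.86] w 0.62 g 62.7 yaw -15.0 toolz [ 0.0022 -0.001  -1.    ]
```

Call:
jog_arm:
  motion: "40 0 0 -0.03 0 0 0; 40 0 0 -0.08 0 0 0; 40 0 0 -0.12 0 0 0; 40 0 0 -0.12 0 0 0; 40 0 0 -0.12 0 0 0"

```text
time: 5.55
tool_pos: [0.5086, -0.248, 0.0701]
tool_rot: [-0.0, 0.991, -0.13, -0.001]
contact_force: [0.2, -0.4, -3.7]
gripper_width: 0.621
grasp_force: 64.1
```

Call:
jog_arm:
  motion: "40 0 0 0 0 0 0; 40 0 0 0 0 0 0; 40 0 0 0 0 0 0; 40 0 0 0 0 0 0; 40 0 0 0 0 0 0"

```text
time: 6.18
tool_pos: [0.5092, -0.2484, 0.0708]
tool_rot: [-0.0, 0.991, -0.13, -0.0]
contact_force: [-1.1, 0.3, -5.0]
gripper_width: 0.621
grasp_force: 64.1
```

```bash
python3 st.py; python3 -c "
from h import *
a=[]
for _ in range(4):
    grab_frame('wrist');a.append(state()['contact_force'])
print(np.round(a,2))"; python3 w.py pics/w3.png
```

```text
6.17 [ 0.5092 -0.2484  0.0708] F [-1.08  0.29 -5.05] w 0.621 g 64.1 yaw -14.99 toolz [-0.  0. -1.]
[[ 0.31 -0.56 -4.75]
 [ 0.05  0.04 -4.55]
 [ 0.41 -0.17 -4.49]
 [-0.18 -0.53 -5.  ]]
6.38 [ 0.5092 -0.2484  0.0709] [-0. -0.  0.  0. -0. -0.]
[[ 0.966 -0.259  0.   ]
 [-0.259 -0.966 -0.   ]
 [ 0.    -0.    -1.   ]]
[ 0.579 -0.268  0.214]
```

Ring A weighs about 0.48 kg. I'll set it back and lift the other.

Call:
jog_arm:
  motion: "40 0.002 0.001 0.04 0 0 0; 40 0.002 0.001 0.08 0 0 0; 40 0.002 0.001 0.1 0 0 0; 40 0.002 0.001 0.115 0 0 0; 40 0.002 0.001 0.115 0 0 0"

```text
time: 7.05
tool_pos: [0.5104, -0.2494, 0.0134]
tool_rot: [0.0, 0.991, -0.13, 0.0]
contact_force: [1.0, 1.1, -5.3]
gripper_width: 0.621
grasp_force: 64.1
```

Call:
jog_arm:
  motion: "40 0 0 0 0 0 0; 90 0 0 0 0 0 0; 90 0 0 0 0 0 0; 90 0 0 0 0 0 0; 90 0 0 0 0 0 0"

```text
time: 7.68
tool_pos: [0.5103, -0.2494, 0.0137]
tool_rot: [0.0, 0.991, -0.13, 0.0]
contact_force: [-0.2, 0.1, 0.1]
gripper_width: 0.899
grasp_force: 0.0
```

```bash
python3 st.py
```

```text
7.67 [ 0.5103 -0.2494  0.0137] F [-0.24  0.12  0.06] w 0.899 g 0.0 yaw -15.0 toolz [ 6.e-04 -4.e-04 -1.e+00]
```

Call:
jog_arm:
  motion: "90 0 0 -0.08 0 0 0; 90 0 0 -0.16 0 0 0; 90 0.03 0.11 -0.16 0 0 0.02; 90 0.07 0.22 -0.16 0 0 0.028; 90 0.07 0.229 -0.16 0 0 0.028"

```text
time: 8.3
tool_pos: [0.5142, -0.3723, 0.0939]
tool_rot: [0.001, 0.988, -0.153, 0.001]
contact_force: [1.7, 0.7, -0.0]
gripper_width: 0.9
grasp_force: 0.0
```

Call:
jog_arm:
  motion: "90 0 0 0 0 0 0; 90 0 0 0.04 0 0 0; 90 0 0 0.08 0 0 0; 90 0 0 0.1 0 0 0; 90 0 0 0.1 0 0 0"

```text
time: 8.93
tool_pos: [0.5133, -0.3676, 0.0413]
tool_rot: [-0.001, 0.989, -0.151, -0.001]
contact_force: [-0.5, -0.4, 0.8]
gripper_width: 0.899
grasp_force: 0.0
```

```bash
python3 st.py
```

```text
8.93 [ 0.5133 -0.3676  0.0413] F [-0.5  -0.39  0.77] w 0.899 g 0.0 yaw -17.37 toolz [-0.0025  0.0023 -1.    ]
```

Call:
jog_arm:
  motion: "90 0.003 0.002 0.03 0 0 0; 90 0.003 0.002 0.057 0 0 0; 90 0.003 0.002 0.057 0 0 0; 40 0.003 0.002 0.057 0 0 0; 40 0.003 0.002 0.057 0 0 0"

```text
time: 9.55
tool_pos: [0.516, -0.3708, 0.016]
tool_rot: [0.001, 0.988, -0.151, 0.001]
contact_force: [-0.9, 0.8, -1.6]
gripper_width: 0.623
grasp_force: 63.0
```

Call:
jog_arm:
  motion: "40 0 0 0 0 0 0; 40 0 0 0 0 0 0; 40 0 0 -0.04 0 0 0; 40 0 0 -0.08 0 0 0; 40 0 0 -0.12 0 0 0"

```text
time: 10.18
tool_pos: [0.5155, -0.3704, 0.0768]
tool_rot: [0.0, 0.988, -0.151, 0.0]
contact_force: [0.4, -0.1, -2.2]
gripper_width: 0.621
grasp_force: 63.3
```

Call:
jog_arm:
  motion: "40 0 0 0 0 0 0; 40 0 0 0 0 0 0; 40 0 0 0 0 0 0; 40 0 0 0 0 0 0; 40 0 0 0 0 0 0"

```text
time: 10.8
tool_pos: [0.5151, -0.37, 0.0743]
tool_rot: [-0.0, 0.988, -0.151, -0.0]
contact_force: [-0.5, -0.3, -1.3]
gripper_width: 0.622
grasp_force: 63.3
```

```bash
python3 -c "
from h import *
a=[]
for _ in range(5):
    grab_frame('wrist');a.append(state()['contact_force'])
print(np.round(a,2))"; python3 st.py
```

```text
[[-0.59 -0.05 -0.94]
 [-0.73  0.02 -1.57]
 [-0.53  0.14 -1.73]
 [ 0.82  0.07 -2.07]
 [ 0.26 -0.27 -2.58]]
11.05 [ 0.5154 -0.3702  0.0748] F [ 0.26 -0.27 -2.58] w 0.623 g 63.3 yaw -17.4 toolz [ 0. -0. -1.]
```

Ring B weighs about 0.18 kg, so it is the lighter one. Setting it back.

Call:
jog_arm:
  motion: "40 0 0 0.04 0 0 0; 40 0 0 0.08 0 0 0; 40 0 0 0.105 0 0 0; 40 0 0 0.118 0 0 0; 40 0 0 0.118 0 0 0"

```text
time: 11.68
tool_pos: [0.5155, -0.3703, 0.0159]
tool_rot: [0.0, 0.988, -0.151, 0.0]
contact_force: [-0.3, 0.0, -1.1]
gripper_width: 0.62
grasp_force: 63.3
```

```bash
python3 st.py
```

```text
11.68 [ 0.5155 -0.3703  0.0159] F [-0.33  0.03 -1.06] w 0.62 g 63.3 yaw -17.4 toolz [ 1.e-04 -1.e-04 -1.e+00]
```

Call:
jog_arm:
  motion: "40 0 0 0.001 0 0 0; 90 0 0 0.001 0 0 0; 90 0 0 0.001 0 0 0; 90 0 0 0.001 0 0 0; 90 0 0 -0.06 0 0 0"

```text
time: 12.3
tool_pos: [0.5134, -0.3685, 0.0429]
tool_rot: [-0.002, 0.988, -0.151, -0.003]
contact_force: [-0.2, -0.8, 1.3]
gripper_width: 0.901
grasp_force: 0.0
```

Call:
jog_arm:
  motion: "90 0 0 -0.1 0 0 0; 90 -0.04 -0.11 -0.1 0 0 -0.014; 90 -0.082 -0.22 -0.1 0 0 -0.028; 90 -0.082 -0.228 -0.1 0 0 -0.028; 90 -0.082 -0.228 -0.1 0 0 -0.028"

```text
time: 12.92
tool_pos: [0.5106, -0.2492, 0.0961]
tool_rot: [0.0, 0.991, -0.13, 0.0]
contact_force: [0.5, -0.4, 0.1]
gripper_width: 0.897
grasp_force: 0.0
```

Call:
jog_arm:
  motion: "90 0 0 0 0 0 0; 90 0 0 0 0 0 0; 90 0 0 0 0 0 0; 90 0 0 0 0 0 0; 90 0 0 0 0 0 0"

```text
time: 13.55
tool_pos: [0.5103, -0.2493, 0.0958]
tool_rot: [-0.0, 0.991, -0.131, -0.0]
contact_force: [-0.0, 0.5, 0.3]
gripper_width: 0.905
grasp_force: 0.0
```

```bash
python3 st.py
python3 - <<'E'
from h import *
P=cloud(grab_frame("wrist")).reshape(-1,3)
for c in((.5103,-.2494),(.5155,-.3703)):
    Q=P[(P[:,2]>.041)&(P[:,2]<.05)&(np.hypot(P[:,0]-c[0],P[:,1]-c[1])<.04)]
    print(len(Q),Q.mean(0).round(4) if len(Q) else '')
E
```

```text
13.55 [ 0.5103 -0.2493  0.0958] F [-0.02  0.48  0.34] w 0.905 g 0.0 yaw -15.01 toolz [-1.e-04  0.e+00 -1.e+00]
4613 [ 0.5112 -0.2501  0.0449]
5659 [ 0.5155 -0.3699  0.0449]
```

Call:
jog_arm:
  motion: "90 0.001 0 0.06 0 0 0; 90 0.001 0 0.12 0 0 0; 90 0.001 0 0.163 0 0 0; 90 0.001 0 0.163 0 0 0; 90 0.001 0 0.163 0 0 0"

```text
time: 14.22
tool_pos: [0.5114, -0.2497, 0.0153]
tool_rot: [0.0, 0.991, -0.13, 0.001]
contact_force: [-0.2, -0.2, 0.5]
gripper_width: 0.898
grasp_force: 0.0
```

Call:
jog_arm:
  motion: "40 0 0 0 0 0 0; 40 0 0 0 0 0 0; 40 0 0 0 0 0 0; 40 0 0 0 0 0 0; 40 0 0 0 0 0 0"

```text
time: 14.85
tool_pos: [0.512, -0.2499, 0.0165]
tool_rot: [0.0, 0.991, -0.13, 0.001]
contact_force: [-0.4, 2.3, 5.6]
gripper_width: 0.624
grasp_force: 62.7
```

Call:
jog_arm:
  motion: "40 0 0 -0.05 0 0 0; 40 0 0 -0.12 0 0 0; 40 0 0 -0.2 0 0 0; 40 0 0 -0.27 0 0 0; 40 0 0 -0.3 0 0 0"

```text
time: 15.48
tool_pos: [0.5113, -0.2497, 0.1663]
tool_rot: [0.001, 0.991, -0.13, 0.001]
contact_force: [0.0, -0.2, -4.5]
gripper_width: 0.619
grasp_force: 64.7
```

```bash
python3 st.py
```

```text
15.47 [ 0.5113 -0.2497  0.1663] F [ 0.05 -0.16 -4.51] w 0.619 g 64.7 yaw -14.99 toolz [ 0.0025 -0.0017 -1.    ]
```

Call:
jog_arm:
  motion: "40 -0.06 -0.08 0 0 0 -0.06; 40 -0.12 -0.18 0 0 0 -0.13; 40 -0.18 -0.28 0 0 0 -0.2; 40 -0.24 -0.38 0 0 0 -0.279; 40 -0.259 -0.416 0 0 0 -0.279"

```text
time: 16.1
tool_pos: [0.4372, -0.0122, 0.1622]
tool_rot: [-0.001, 0.997, 0.08, -0.002]
contact_force: [-0.1, -0.6, -4.0]
gripper_width: 0.616
grasp_force: 65.1
```

Call:
jog_arm:
  motion: "40 0 0 0 0 0 0; 40 0 0 0 0 0 0; 40 0 0 0 0 0 0; 40 0 0 0 0 0 0; 40 0 0 0 0 0 0"

```text
time: 16.73
tool_pos: [0.4396, -0.0154, 0.1643]
tool_rot: [0.0, 0.997, 0.078, -0.0]
contact_force: [0.4, -0.4, -4.4]
gripper_width: 0.621
grasp_force: 65.1
```

```bash
python3 st.py; python3 w.py pics/w4.png head_p_post head_p_contacts head_p
python3 - <<'E'
from h import *
P=np.load("last.npz")["P"].reshape(-1,3)
c=np.array([.510,-.0085])
q=P[(abs(P[:,2]-.052)<.003)&(abs(P[:,0]-c[0])<.07)&(abs(P[:,1]-c[1])<.07)]
print("table",len(q),np.median(q[:,2]),cv2.minAreaRect((q[:,:2]*1000).astype(np.float32)))
for lo,hi in((.058,.068),(.068,.074),(.074,.082)):
    q=P[(P[:,2]>lo)&(P[:,2]<hi)&(np.hypot(*(P[:,:2]-c).T)<.02)];print("post",lo,len(q),q.mean(0).round(4),q.min(0).round(4),q.max(0).round(4))
q=P[(P[:,2]>.05)&(P[:,2]<.1)&(np.hypot(*(P[:,:2]-c).T)<.05)]
E
```

```text
16.73 [ 0.4396 -0.0154  0.1643] F [ 0.37 -0.44 -4.36] w 0.621 g 65.1 yaw 8.93 toolz [-2.e-04 -0.e+00 -1.e+00]
16.73 [ 0.4396 -0.0154  0.1643] [ 0.01 -0.    0.   -0.    0.   -0.  ]
[[ 0.988  0.155 -0.   ]
 [ 0.155 -0.988 -0.   ]
 [-0.    -0.    -1.   ]]
[ 0.511 -0.005  0.307]
head_p_post [([0.5085, -0.0048, 0.0543], 0.97)]
head_p_contacts [([0.4798, -0.0101, 0.0488], 0.96)]
head_p [([0.5093, -0.0061, 0.0003], 0.76), ([0.4905, 0.1934, 0.0023], 0.64)]
table 12227 0.052165430464334805 ((507.55157470703125, -7.788105010986328), (88.06826782226562, 78.8974838256836), 9.104869842529297)
post 0.058 6 [ 0.5101 -0.0023  0.0674] [ 0.5034 -0.0072  0.0667] [ 5.159e-01 -4.000e-04  6.780e-02]
post 0.068 146 [ 0.5101 -0.0075  0.0711] [ 0.5034 -0.0144  0.0682] [ 0.5166 -0.0006  0.0739]
post 0.074 176 [ 0.51   -0.0072  0.0773] [ 0.5051 -0.0122  0.0743] [ 0.515  -0.002   0.0796]
```

View pics/w4.png

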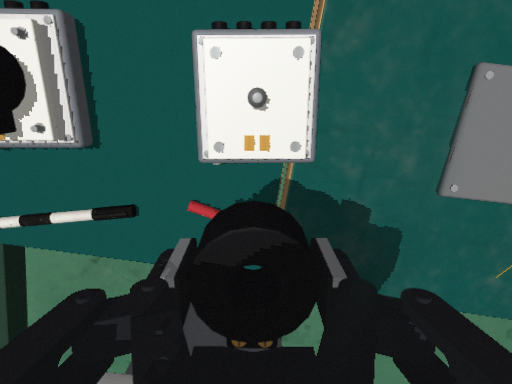

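The post is at (257,97), contacts at (257,143), and the ring in hand at (253,270) with its bore at about (253,267). Next I fit the held ring's axis and heading.

Run:
```python
from h import *
s=state();r=R(s['tool_rot']);t=np.array(s['tool_pos'])
d=np.load("last.npz");Pw=d["P"].reshape(-1,3);T=(Pw-t)@r   # tool frame
ok=np.isfinite(Pw[:,2])
q=T[ok&(np.hypot(T[:,0],T[:,1])<.045)&(T[:,2]<.02)&(T[:,2]>-.05)]
h,e=np.histogram(q[:,2],bins=np.arange(-.05,.02,.004));print(list(zip(e.round(3).tolist(),h.tolist())))
zt=-np.median(-q[q[:,2]<-.02,2]);print(zt)
m=q[(abs(q[:,2]-zt)<.004)&(abs(q[:,1])<.0285)]
print(len(m),m.min(0).round(4),m.max(0).round(4),m.mean(0).round(4),cv2.minEnclosingCircle((m[:,:2]*1000).astype(np.float32)))
# inner bore edge
rad=np.hypot(m[:,0],m[:,1]);a=np.degrees(np.arctan2(m[:,1],m[:,0]))
I=[];O=[]
for k in range(-180,180,10):
    w=(a>=k)&(a<k+10)
    if w.sum()>8: I.append((k+5,round(rad[w].min()*1e3,1),round(rad[w].max()*1e3,1)))
print(I)
b=q[(q[:,0]<-.027)&(q[:,2]<-.005)&(q[:,2]>zt+.005)];print("block",len(b),b.mean(0).round(4) if len(b) else '',cv2.minAreaRect((b[:,:2]*1000).astype(np.float32)) if len(b)>4 else '')
```

```text
[(-0.05, 633), (-0.046, 293), (-0.042, 875), (-0.038, 472), (-0.034, 612), (-0.03, 11124), (-0.026, 1055), (-0.022, 1036), (-0.018, 1114), (-0.014, 725), (-0.01, 582), (-0.006, 454), (-0.002, 350), (0.002, 144), (0.006, 0), (0.01, 0), (0.014, 0)]
-0.028558858598208364
11444 [-0.0291 -0.0285 -0.0325] [ 0.0252  0.0285 -0.0246] [ 0.0003  0.0007 -0.0284] ((0.7480490803718567, -0.03787058964371681), 30.270214080810547)
[(-175, np.float64(11.2), np.float64(29.1)), (-165, np.float64(11.3), np.float64(28.6)), (-155, np.float64(10.9), np.float64(28.2)), (-145, np.float64(10.6), np.float64(28.2)), (-135, np.float64(10.3), np.float64(27.4)), (-125, np.float64(10.0), np.float64(27.0)), (-115, np.float64(9.7), np.float64(28.6)), (-105, np.float64(9.6), np.float64(27.6)), (-95, np.float64(9.4), np.float64(26.4)), (-85, np.float64(9.0), np.float64(26.2)), (-75, np.float64(8.9), np.float64(27.6)), (-65, np.float64(9.0), np.float64(30.6)), (-55, np.float64(8.5), np.float64(25.3)), (-45, np.float64(9.0), np.float64(25.3)), (-35, np.float64(8.6), np.float64(25.0)), (-25, np.float64(8.1), np.float64(24.
[... 285 characters left out ...]
6.2)), (55, np.float64(9.5), np.float64(26.3)), (65, np.float64(10.0), np.float64(30.5)), (75, np.float64(10.1), np.float64(29.2)), (85, np.float64(10.4), np.float64(28.0)), (95, np.float64(10.8), np.float64(27.9)), (105, np.float64(11.0), np.float64(29.1)), (115, np.float64(11.3), np.float64(29.7)), (125, np.float64(11.4), np.float64(28.5)), (135, np.float64(11.5), np.float64(28.6)), (145, np.float64(11.3), np.float64(28.6)), (155, np.float64(11.4), np.float64(28.8)), (165, np.float64(11.5), np.float64(29.5)), (175, np.float64(11.2), np.float64(28.7))]
block 339 [-0.0391 -0.0001 -0.0173] ((-39.15662384033203, -0.05680656433105469), (24.005165100097656, 7.123912811279297), 88.74172973632812)
```

Call:
jog_arm:
  motion: "40 0.075 0.003 0 0 0 0; 40 0.145 0.005 0 0 0 0; 40 0.145 0.005 0.06 0 0 0; 40 0.145 0.005 0.12 0 0 0; 40 0.145 0.005 0.13 0 0 0"

```text
time: 17.55
tool_pos: [0.5095, -0.0057, 0.0966]
tool_rot: [-0.001, 0.997, 0.078, -0.003]
contact_force: [-0.7, -0.4, -5.0]
gripper_width: 0.624
grasp_force: 65.1
```

Call:
jog_arm:
  motion: "40 0 0 0 0 0 0; 40 0 0 0 0 0 0; 40 0 0 0 0 0 0; 40 0 0 0 0 0 0; 40 0 0 0 0 0 0"

```text
time: 18.18
tool_pos: [0.5116, -0.006, 0.0996]
tool_rot: [0.0, 0.997, 0.078, 0.0]
contact_force: [0.0, 0.3, -3.9]
gripper_width: 0.62
grasp_force: 65.1
```

```bash
python3 st.py; python3 w.py pics/w5.png
python3 - <<'E'
from h import *
im=cv2.imread("pics/w5.png");cv2.imwrite("pics/w5c.png",cv2.resize(im[150:384,130:380],None,fx=2.4,fy=2.4))
E
```

```text
18.18 [ 0.5116 -0.006   0.0996] F [ 0.05  0.3  -3.9 ] w 0.62 g 65.1 yaw 8.98 toolz [ 5.e-04 -0.e+00 -1.e+00]
18.18 [ 0.5116 -0.006   0.0996] [ 0.  0.  0.  0. -0.  0.]
[[ 0.988  0.156  0.   ]
 [ 0.156 -0.988 -0.   ]
 [ 0.     0.    -1.   ]]
[0.583 0.005 0.242]
```

View pics/w5c.png

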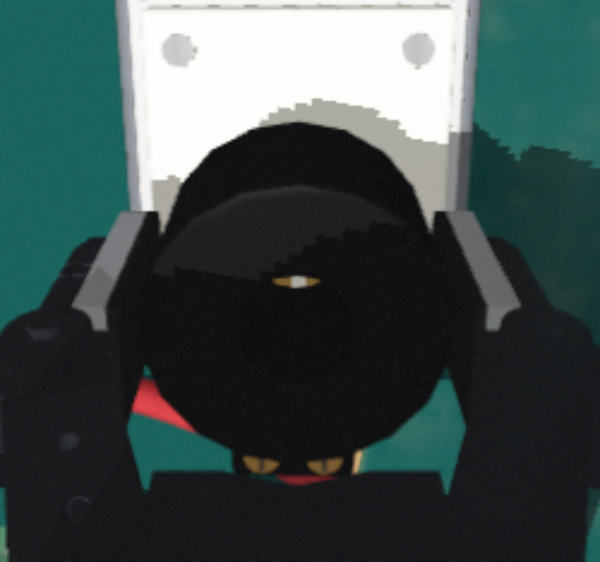

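Through the bore I see both contacts with the gap between them centred at (296,281), so y and yaw are aligned. Lowering slowly onto the post.

Call:
jog_arm:
  motion: "40 0 0 0.012 0 0 0; 40 0 0 0.024 0 0 0; 40 0 0 0.036 0 0 0; 40 0 0 0.048 0 0 0; 40 0 0 0.056 0 0 0"

```text
time: 18.85
tool_pos: [0.5112, -0.006, 0.0707]
tool_rot: [-0.0, 0.997, 0.078, -0.0]
contact_force: [-0.1, 0.4, -4.3]
gripper_width: 0.618
grasp_force: 65.1
```

```bash
python3 st.py
```

```text
18.85 [ 0.5112 -0.006   0.0707] F [-0.1   0.38 -4.29] w 0.618 g 65.1 yaw 8.98 toolz [-7.e-04  1.e-04 -1.e+00]
```

Call:
jog_arm:
  motion: "40 0 0 0.008 0 0 0; 40 0 0 0.016 0 0 0; 40 0 0 0.024 0 0 0; 40 0 0 0.032 0 0 0; 40 0 0 0.032 0 0 0"

```text
time: 19.48
tool_pos: [0.5116, -0.0061, 0.0561]
tool_rot: [-0.0, 0.997, 0.078, -0.0]
contact_force: [-5.0, 1.2, 3.0]
gripper_width: 0.617
grasp_force: 65.8
```

```bash
python3 st.py
```

```text
19.48 [ 0.5116 -0.0061  0.0561] F [-5.01  1.19  3.05] w 0.617 g 65.8 yaw 8.99 toolz [-4.e-04  0.e+00 -1.e+00]
```

Call:
jog_arm:
  motion: "40 -0.002 0 0.004 0 0 0; 40 -0.002 0 0.008 0 0 0; 40 -0.002 0 0.012 0 0 0; 40 -0.002 0 0.012 0 0 0; 40 -0.002 0 0.012 0 0 0"

```text
time: 20.1
tool_pos: [0.5116, -0.0061, 0.0508]
tool_rot: [-0.0, 0.997, 0.078, 0.001]
contact_force: [-3.4, 1.2, 6.9]
gripper_width: 0.618
grasp_force: 66.2
```

```bash
python3 st.py
```

```text
20.1 [ 0.5116 -0.0061  0.0508] F [-3.42  1.22  6.89] w 0.618 g 66.2 yaw 8.98 toolz [ 2.3e-03  2.0e-04 -1.0e+00]
```

Call:
jog_arm:
  motion: "40 -0.001 0 0.003 0 0 0; 40 -0.001 0 0.006 0 0 0; 40 -0.001 0 0.009 0 0 0; 40 -0.001 0 0.01 0 0 0; 40 -0.001 0 0.01 0 0 0"

```text
time: 20.72
tool_pos: [0.5117, -0.0061, 0.0466]
tool_rot: [-0.0, 0.997, 0.078, 0.002]
contact_force: [-4.8, 2.3, 10.2]
gripper_width: 0.623
grasp_force: 66.4
```

```bash
python3 st.py; python3 w.py pics/w6.png
python3 - <<'E'
from h import *
s=state();r=R(s['tool_rot']);t=np.array(s['tool_pos'])
Pw=np.load("last.npz")["P"].reshape(-1,3);T=(Pw-t)@r
q=T[(np.hypot(T[:,0],T[:,1])<.03)&(T[:,2]<-.02)&(T[:,2]>-.04)];w=q@r.T+t
print("ring top",np.median(q[:,2]),np.median(w[:,2]),np.histogram(q[:,2],bins=np.arange(-.04,-.018,.002))[0])
q=Pw[(abs(Pw[:,0]-.54)<.008)&(abs(Pw[:,1]+.0)<.04)&(Pw[:,2]>.03)&(Pw[:,2]<.06)];print("table z",len(q),np.median(q[:,2]))
im=cv2.imread("pics/w6.png");cv2.imwrite("pics/w6c.png",cv2.resize(im[110:384,100:410],None,fx=2,fy=2))
E
```

```text
20.73 [ 0.5117 -0.0061  0.0466] F [-4.82  2.29 10.17] w 0.623 g 66.4 yaw 8.98 toolz [ 3.2e-03  4.0e-04 -1.0e+00]
20.73 [ 0.5117 -0.0061  0.0466] [-0. -0. -0. -0. -0. -0.]
[[ 0.988  0.156  0.003]
 [ 0.156 -0.988  0.   ]
 [ 0.003  0.    -1.   ]]
[0.582 0.005 0.19 ]
ring top -0.028526888684137434 0.07515986392977861 [ 187  150  144  175  453 8903 2275  555  535  392]
table z 5670 0.041521288054286135
```

View pics/w6c.png

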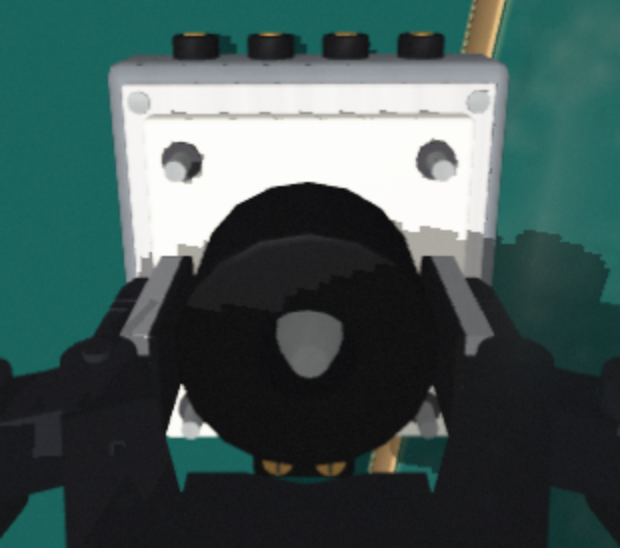

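The post shows inside the bore at (310,340). The table top is at 0.0415, about 10.5 mm down, with about 15 N of spring force. Handing in.

```bash
python3 -c "
from plant import job_done
print(job_done())"
```

```text
the job is handed in; nothing more can be done
None
```

The heavier ring (about 0.48 kg) is on the free head's post, still gripped, holding the table about 10.5 mm of its 14 mm down; the lighter one (about 0.18 kg) is back on its own peg, and the job was handed in at about 21 s.

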